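# Fit a new brake pad and press the caliper pistons home

### The arm

A 6-joint arm with a two-finger parallel gripper is mounted at the origin on the work surface. World frame = base frame: x ahead of the robot, y to its left, z up, the work surface at z = 0. Lengths are in m, angles in rad, forces in N, time in s.
With the tool pointing down it reaches from about 0.25 to 0.725 m from the base axis. Payload 4 kg.
Tool frame: the origin (TCP) lies between the finger pads; the fingertips stand 8 mm ahead of it and the grasp point (between the pads) lies 11 mm behind it; z points along the fingers, y is the direction in which the jaws open and shut (so a half turn about z gives the same grasp; the last joint's range is limited). The gripper opens to 85 mm and grips with 20 to 120 N. Pads are 22 mm wide; open, the fingers measure 114 mm over their backs; the gripper's body (76 mm by 85 mm) begins 54 mm behind the grasp point. The pads swing forward as they close: fully open they stand 13 mm farther back than shut.
Start: joints at [-1.289, 0.241, 0.005, 1.335, 0, 1.571], TCP at [0.139, -0.48, 0.239] pointing down, gripper open.
Joint ranges: [-2.72, 2.72], [-1.05, 1.87], [-1.09, 1.28], [-1.99, 2.15], [-1.42, 1.44], [-3.14, 3.14]. Speed limits (rad/s): [2.79, 2.79, 3.14, 3.14, 3.14, 3.14].

### API

Orientations are given as a unit quaternion [x, y, z, w].
In Python, from workcell import * gives the robot as it stands.
- The arm moves only by the tool send_rows, never from a script. Its argument "increments" is a list that holds one entry, the list of rows, each a list of 6 numbers: the shift along the tool's x, y, z in units of 50 mm (1.0 is 50 mm), then the turn, a rotation vector about the tool's x, y, z in units of 10 degrees (1.0 is 10 degrees). In form: [[[x, y, z, ax, ay, az], ...]]. A call has 1 to 8 rows; each row shifts and turns the commanded pose from where the row before left it, along the tool's axes as they then stand; what a row does not reach is not made up. A row lasts 1/8 s, in which the tool goes at most 62.5 mm and 10.7 degrees, less where a joint would pass 70% of its speed; a pose out of reach is approached as far as the arm can. A call with a number of a shift or a turn outside -1 to 1 is refused whole. A call with a gripper value outside its range is refused whole. "grip" is the closure, from 0 (fully open) to 1 (shut), set as the call begins (left out, the last holds). The fingers move at their own pace and stop on an object; the grip force is fixed at half the most. Time passes only in rows, so rows that do not move let the fingers close. It gives the time, the measured TCP pose, the force and the opening at its end, in the units of the state.
- get_obs(): the state, without advancing time (a new reading comes with each control period).
- camera(name): name is "side" or "top"; returns a dict with "color" (400x640x3 uint8, red, green, blue), "z_map" (400x640 float32, m along the optical axis (not along the pixel's ray), 0 where there is no reading), "intrinsics" (3x3 intrinsics, pixels), "dist" ([k1, k2, p1, p2, k3] as OpenCV has them; the pictures are not rectified), "pose" (4x4, takes a point from camera to world coordinates). Camera axes: x right, y down, z forward; pixel columns grow to the right and rows downward; lengths in m; the calibration is good to about 2 mm. A picture is of the moment at which its call begins.
- job_done(): hands the job in, once; it reports no verdict.
The state is a dict: "clock": time; "joint_pos": joint angles; "joint_vel": joint speeds; "tau": joint torques, N m; "eef_pos": TCP position; "tool_rot": TCP orientation; "ft_force": force on the tool from outside, world axes, zero at the start; "ft_torque": the same for the moment, N m; "grip_width": finger opening in m.
Only numpy, scipy, OpenCV 4.12 (cv2) and the standard library are available. Lean on these libraries where they do the work, as an engineer would, in place of code of your own. Each camera call takes 0.05 s, during which the arm holds its last target.

### The job

Lay the new brake pad (the one with the thick, grooved lining) lining-up on the two pistons of the caliper half, between its end pillars, and let go of it. Then press it squarely down with the wooden press block until both pistons are fully home and the pad is level, hold it there a moment, and stand the press block upright back on the bench. Leave the worn pad and everything else where it is.

Things in the scene. Friction and masses are not known exactly. Their poses are not given: they have to be found in the camera images.
- caliper: Half of a split brake caliper in bare cast alloy lying bores-up, bolted to a dark steel plate 125 x 200 x 8 mm; fixed. Origin: centre of the underside, on the bench; y along its length, z up. Casting 192 mm long, 66 mm wide (72 at the bores), its flat face 53 mm above the bench. Two steel pistons, 42 mm diameter, at y = +34 and -34 mm, x = 0. (The red half at the left edge is not this one.)
- seat (a point): Point on the caliper midway between the pistons, 56 mm above the bench: where the centre of the pad's underside lies when both pistons are home. Axes as the caliper's.
- pillar (a point): Middle of the top of the caliper's +y end pillar, 94 mm above the bench. A like pillar stands at the -y end. Each is 66 mm wide (x) and 26 mm thick (y), the centres at y = +83 and -83 mm; between them the pad space is 140 mm long (y from -70 to +70 mm), open above and on both long sides.
- piston_l (a joint): How far the piston at the caliper's +y stands out (m): 0 = fully home, its top face then 56 mm above the bench; it starts 9 to 17 mm out. Spring-backed, gripped by its seal: pushing it in takes about 4 N at first, 6 N at the end of travel, then it stops hard; it stays where pushed. Each piston moves by itself.
- piston_r (a joint): The same for the piston at the caliper's -y; the two usually start at different heights.
- new_pad: New brake pad, loose, about 300 g, lying lining-up on the bench: steel backing plate 54 x 112 x 6 mm with end ears that make it 128 mm long, and on it a black lining 54 x 104 mm, 10 mm thick, with one 6 mm wide groove across its middle; 16 mm thick in all. Origin: centre of the underside; y along its length, z up (lining side). Alike when turned half round.
- worn_pad: Worn-out pad of the same outline, but its lining is only 4 mm thick and has no groove (10 mm thick in all). To be left alone. Origin and axes as the new pad's.
- press_block: Press block, loose, about 330 g, standing upright: a flat foot 46 x 100 mm and 16 mm high, of pale wood with a steel sole, with a wooden upright grip at its middle, 36 mm wide along x, 30 mm along y, from 16 to 78 mm above the sole. Origin: centre of the sole; y along the foot's length, z up along the grip. Alike when turned half round.
- fluid_bottle: Upright bottle, 64 mm diameter, 165 mm tall, among the pads and block. To be left alone. Origin: centre of the underside.
- spray_can: Upright can, 66 mm diameter, 190 mm tall, beyond the caliper. To be left alone. Origin: centre of the underside.
- paint_tin: Open metal tin, 86 mm diameter, 95 mm high, beyond the caliper. To be left alone. Origin: centre of the underside.
- screwdriver: Screwdriver lying on the bench on the robot's side, to its right. To be left alone. Its x axis points from handle to tip.
- wrench: Spanner lying on the bench on the robot's side, to its left. To be left alone. Its x axis runs along it.
- jar: Squat glass jar with a steel lid, 72 mm diameter, 85 mm tall, beyond the caliper to the left. To be left alone. Origin: centre of the underside.
- hammer: Hammer lying beyond the caliper to the right. To be left alone. Its x axis points from handle to head.
Things that resemble listed ones, but are neither listed nor needed, are in the scene too. What is shaped like the new_pad but orange or yellow is not meant.

How it is judged:
On the way, in this order (a step that is already met when the one before it is completed fails the run):
1. the new pad lies lining-up on the pistons between the pillars, let go, and the pistons are not home yet (horizontal distance between new_pad and seat below 0.012 m and angle between the y axis of new_pad and the y axis of caliper, either way round below 0.12 rad and angle between new_pad's own z axis and vertical below 0.2 rad and z of new_pad in the frame of seat between 0.001 and 0.022 m and contact force between the fingers and new_pad below 0.3 N and value of joint any of piston_l, piston_r above 0.002 m), for 0.2 s.
2. the press block, held square, bears on the pad with both pistons home and the pad level (horizontal distance between new_pad and seat below 0.012 m and angle between the y axis of new_pad and the y axis of caliper, either way round below 0.12 rad and contact force between press_block and new_pad above 2 N and value of joint each of piston_l, piston_r below 0.0015 m and angle between new_pad's own z axis and vertical below 0.03 rad and angle between press_block's own z axis and vertical below 0.09 rad), for 0.3 s.
At the end, for the whole second after the job is handed in: The new pad lies between the pillars, centred within 12 mm and turned less than 0.12 rad from the caliper's length, level within 0.035 rad, with both pistons within 2.5 mm of home; the press block stands upright (within 0.08 rad) on the bench, at rest (horizontal distance between new_pad and seat below 0.012 m and angle between the y axis of new_pad and the y axis of caliper, either way round below 0.12 rad and value of joint each of piston_l, piston_r below 0.0025 m and angle between new_pad's own z axis and vertical below 0.035 rad and linear speed of each of new_pad, press_block below 0.02 m/s and angle between press_block's own z axis and vertical below 0.08 rad and height (world z) of press_block below 0.006 m); the robot touches nothing.
It fails at once if the worn pad is moved by more than 30 mm (distance of worn_pad from where it was at the start of the episode above 0.03 m).
It fails at once if the bottle, can, tin, screwdriver, spanner, hammer or jar is moved by more than 30 mm (distance of any of fluid_bottle, spray_can, paint_tin, screwdriver, wrench, hammer, jar from where it was at the start of the episode above 0.03 m).
It also fails if it takes over 70 s, if anything falls off the work surface, if the arm or the gripper's body presses on something with over 40 N, if the wrist force passes 120 N, or if a joint passes its speed limit or range.

## Working session

There is one attempt and no reset: what is moved stays moved. The work goes in short steps, Python scripts to look and compute and a tool call to move; the robot and the scene stay as the last step left them, time stands still between calls to the robot, and variables do not carry over. Pictures are saved under pics/ and viewed, and the job is handed in when it is done.

Besides the shell and the picture viewer there is one more tool, called after "Call:" by a JSON object that holds its "method" and its "body", one argument or row to a line. send_rows: Moves the arm, as the interface text tells. Its arguments: {"type":"object","properties":{"increments":{"type":"array"},"grip":{"type":"number"}},"required":["increments"]}

```bash
mkdir -p pics; ls; python3 - <<'E'
from workcell import *
import cv2,numpy as np
o=get_obs();print({k:np.round(v,4).tolist() for k,v in o.items()})
for n in("top","side"):
    c=camera(n);cv2.imwrite(f"pics/{n}0.png",c["color"][:,:,::-1]);np.savez(f"{n}0.npz",**c)
    print(n,c["intrinsics"].round(1).tolist(),np.round(c["dist"],4),c["pose"].round(3).tolist(),(c["z_map"]>0).mean())
E
```

```text
pics
{'clock': 0.0, 'joint_pos': [-1.289, 0.2414, 0.0038, 1.3352, -0.0001, 1.5708], 'joint_vel': [-0.0011, -0.0002, 0.0018, 0.0006, 0.0001, 0.0001], 'tau': [0.0011, -37.2321, 25.2405, 0.017, 0.0002, 0.0], 'eef_pos': [0.1389, -0.4797, 0.2384], 'tool_rot': [0.9901, 0.1404, -0.0002, -0.001], 'ft_force': [-0.1007, -0.3437, -0.0952], 'ft_torque': [0.0348, 0.0333, 0.006], 'grip_width': 0.0854}
top [[371.9, 0.0, 325.8], [0.0, 371.9, 193.7], [0.0, 0.0, 1.0]] [-0.0427  0.      0.      0.      0.    ] [[-0.006, -0.988, 0.157, 0.413], [-1.0, 0.008, 0.01, 0.006], [-0.011, -0.157, -0.988, 0.969], [0.0, 0.0, 0.0, 1.0]] 0.995828125
side [[513.3, 0.0, 316.9], [0.0, 513.3, 199.4], [0.0, 0.0, 1.0]] [-0.0376  0.      0.      0.      0.    ] [[0.998, -0.047, 0.052, 0.482], [-0.068, -0.513, 0.855, -1.122], [-0.013, -0.857, -0.515, 0.769], [0.0, 0.0, 0.0, 1.0]] 0.99602734375
```

View pics/top0.png

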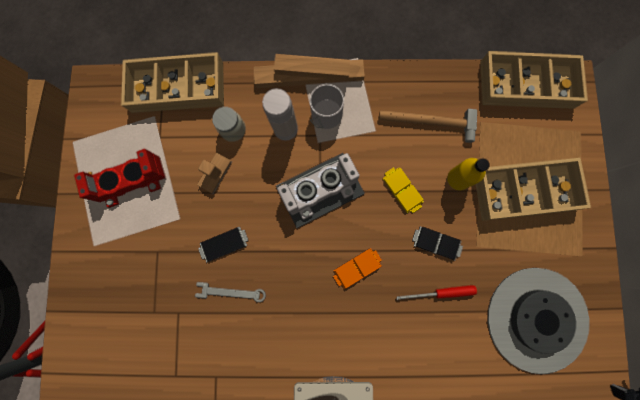

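View pics/side0.png

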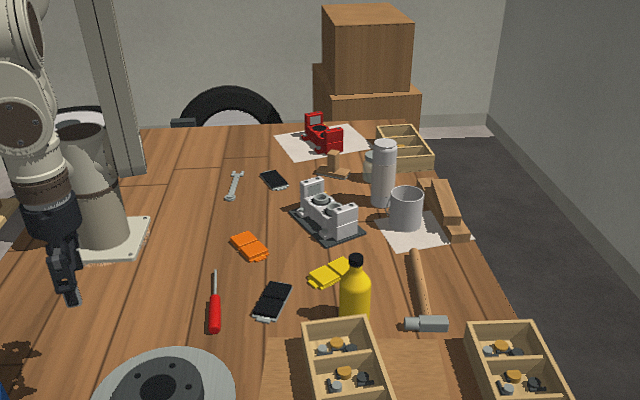

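The top view shows the new pad (grooved, with ears) at about (437,243) and the worn pad at (223,244). The press block is at (214,170) and the caliper at (320,188). Next I measure them with depth.

```bash
cat > h.py <<'E'
import cv2,numpy as np
def cloud(c):
    h,w=c["z_map"].shape
    u,v=np.meshgrid(np.arange(w),np.arange(h))
    p=cv2.undistortPoints(np.stack([u,v],-1).reshape(-1,1,2).astype(np.float64),c["intrinsics"],c["dist"]).reshape(h,w,2)
    z=c["z_map"][...,None].astype(float)
    P=np.concatenate([p*z,z],-1)
    return P@c["pose"][:3,:3].T+c["pose"][:3,3]
def rect(xy):
    (cx,cy),(a,b),_=r=cv2.minAreaRect((xy*1000).astype(np.float32))
    bx=cv2.boxPoints(r); e=[bx[1]-bx[0],bx[2]-bx[1]]; l=max(e,key=np.linalg.norm)
    return (round(cx/1000,4),round(cy/1000,4)),round(min(a,b),1),round(max(a,b),1),round(float(np.degrees(np.arctan2(l[1],l[0])))%180,1)
E
python3 - <<'E'
from h import *
for n in("top","side"):
    c=dict(np.load(n+"0.npz"));X=cloud(c)
    np.save(n+"X.npy",X)
    if n=="top":
        def box(u0,u1,v0,v1,z0,z1):
            s=X[v0:v1,u0:u1].reshape(-1,3);return s[(s[:,2]>z0)&(s[:,2]<z1)]
        tz=X[260:330,120:190,2];print("bench z",np.median(tz))
        for nm,b in dict(newpad=(405,470,220,265,.009,.03),newlin=(405,470,220,265,.0125,.03),worn=(190,255,222,268,.006,.03),wood_foot=(190,240,145,200,.011,.025),wood_grip=(190,240,145,200,.07,.1),wood_all=(190,240,145,200,.011,.1),cal_face=(270,370,145,235,.046,.06),pist=(290,350,160,205,.06,.08),pillars=(270,370,145,235,.086,.11)).items():
            s=box(*b);print(nm,len(s),rect(s[:,:2]),np.percentile(s[:,2],[5,50,95]).round(4),s.mean(0).round(4))
    im=c["color"][:,:,::-1]
    cs=dict(top=[(390,215,480,275),(180,140,260,205),(265,140,375,240)],side=[(240,270,310,330),(315,140,365,190),(280,165,375,250)])[n]
    out=[cv2.resize(im[b:d,a:e],(266,int(266*(d-b)/(e-a))),interpolation=cv2.INTER_CUBIC) for a,b,e,d in cs]
    H=max(o.shape[0] for o in out)
    cv2.imwrite(f"pics/{n}z.png",np.hstack([np.pad(o,((0,H-o.shape[0]),(0,0),(0,0))) for o in out]))
E
```

```text
bench z -0.0003084920514177525
newpad 823 ((0.4353, -0.27), 54.4, 104.2, 69.6) [0.0119 0.0151 0.0178] [ 0.4353 -0.269   0.015 ]
newlin 753 ((0.4354, -0.2697), 54.3, 103.1, 69.8) [0.013  0.0153 0.018 ] [ 0.4355 -0.2685  0.0153]
worn 902 ((0.4357, 0.2829), 54.6, 128.3, 112.2) [0.0068 0.0094 0.0124] [0.4356 0.2827 0.0095]
wood_foot 496 ((0.6239, 0.3119), 47.9, 100.2, 151.7) [0.0124 0.0157 0.0186] [0.6214 0.3096 0.0157]
wood_grip 171 ((0.6237, 0.3118), 28.9, 36.7, 63.5) [0.074  0.0775 0.0806] [0.6228 0.3109 0.0774]
wood_all 752 ((0.6239, 0.3119), 47.9, 100.2, 151.7) [0.0128 0.0171 0.079 ] [0.621  0.3086 0.0334]
cal_face 1244 ((0.5816, 0.0331), 77.3, 189.1, 112.2) [0.0497 0.053  0.0563] [0.58   0.0341 0.0531]
pist 284 ((0.5868, 0.034), 57.4, 141.3, 112.4) [0.0619 0.0675 0.0731] [0.5855 0.0265 0.0676]
pillars 577 ((0.582, 0.0338), 65.9, 191.8, 116.7) [0.0898 0.0932 0.0959] [0.5814 0.0334 0.0931]
```

View pics/topz.png

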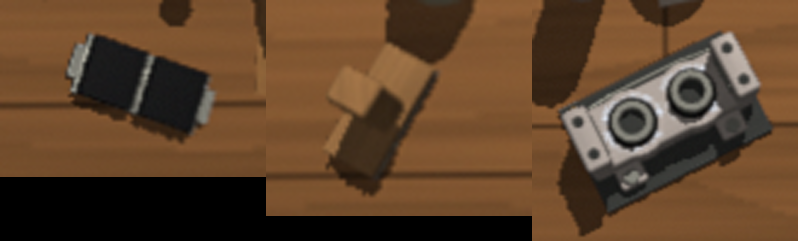

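View pics/sidez.png

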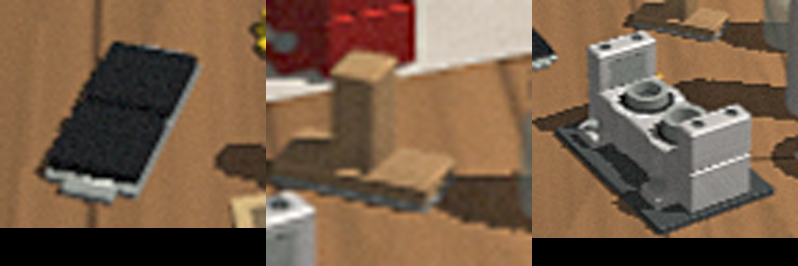

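```bash
python3 - <<'E'
from h import *
T=np.load("topX.npy").reshape(-1,3);S=np.load("sideX.npy").reshape(-1,3)
def near(X,c,r,z0,z1):
    m=(np.hypot(X[:,0]-c[0],X[:,1]-c[1])<r)&(X[:,2]>z0)&(X[:,2]<z1);return X[m]
for nm,X in(("T",T),("S",S)):
    print(nm)
    for k,a in dict(pad=((.435,-.27),.08,.0095,.03),padears=((.435,-.27),.08,.004,.03),grip=((.624,.312),.07,.07,.09),foot=((.624,.312),.07,.0125,.025),pil=((.582,.034),.115,.087,.1)).items():
        s=near(X,*a);print(k,len(s),rect(s[:,:2]),s[:,2].mean().round(4), s[:,2].max().round(4))
    th=np.radians(116.7);d=np.array([np.cos(th),np.sin(th)]);n=np.array([-d[1],d[0]])
    c=np.array([.582,.0338])
    for sg in(1,-1):
        s=near(X,c+sg*.034*d,.019,.057,.08);q=(s[:,:2]-c)
        print("piston",sg,len(s),np.percentile(s[:,2],[25,50,75]).round(4),(q@d).min().round(4),(q@d).max().round(4),(q@n).min().round(4),(q@n).max().round(4))
    for k,(z0,z1) in dict(jar=(.08,.09),tall=(.1,.25)).items():
        s=X[(X[:,2]>z0)&(X[:,2]<z1)&(X[:,0]>.3)&(X[:,0]<.85)&(abs(X[:,1])<.45)]
        if nm=="T":
            g=np.zeros((400,600),np.uint8);g[((s[:,0]-.2)*400).astype(int),((s[:,1]+.6)*400).astype(int)]=1
            g=cv2.dilate(g,np.ones((5,5)));nl,L,st,ce=cv2.connectedComponentsWithStats(g)
            for i in range(1,nl):
                if st[i,4]>40: print(k,(ce[i][::-1]/400+[.2,-.6]).round(3),(st[i,2:4]/400).round(3))
E
```

```text
T
pad 819 ((0.4353, -0.27), 54.4, 104.2, 69.6) 0.015 0.0206
padears 968 ((0.4192, -0.258), 101.5, 142.6, 76.3) 0.0136 0.0206
grip 171 ((0.6237, 0.3118), 28.9, 36.7, 63.5) 0.0774 0.082
foot 466 ((0.6237, 0.3117), 47.3, 100.2, 151.7) 0.016 0.0247
pil 570 ((0.5819, 0.034), 65.9, 191.3, 116.7) 0.0932 0.0982
piston 1 91 [0.0634 0.0648 0.0658] 0.0155 0.052 -0.0184 0.0186
piston -1 95 [0.0687 0.0703 0.0713] -0.0527 -0.0159 -0.018 0.0183
jar [0.543 0.1  ] [0.058 0.078]
jar [0.548 0.12 ] [0.022 0.022]
jar [ 0.593 -0.317] [0.045 0.065]
jar [ 0.608 -0.036] [0.058 0.07 ]
jar [0.623 0.313] [0.04  0.038]
jar [0.617 0.447] [0.015 0.028]
jar [ 0.626 -0.051] [0.015 0.02 ]
jar [0.72  0.118] [0.07 0.04]
jar [0.745 0.267] [0.078 0.072]
jar [0.755 0.01 ] [0.09 0.04]
jar [0.814 0.01 ] [0.09  0.048]
tall [ 0.602 -0.334] [0.072 0.072]
tall [0.741 0.122] [0.078 0.075]
S
pad 814 ((0.4322, -0.2742), 55.0, 106.6, 70.4) 0.0143 0.0197
padears 948 ((0.4322, -0.2737), 55.1, 130.0, 69.8) 0.0132 0.0197
grip 60 ((0.618, 0.3055), 28.8, 39.5, 67.5) 0.0752 0.08
foot 169 ((0.6196, 0.3079), 51.2, 100.4, 152.7) 0.0159 0.0247
pil 306 ((0.5775, 0.0313), 67.3, 196.4, 117.2) 0.0917 0.0967
piston 1 48 [0.0613 0.063  0.0642] 0.0158 0.0507 -0.0178 0.0173
piston -1 52 [0.0634 0.0662 0.0692] -0.0405 -0.0165 -0.017 0.0159
```

Call:
{"method": "send_rows", "body": {
  "increments": [
    [[0.853,-0.296,0.28,0,0,0],[0.853,-0.296,0.28,0,0,0],[0.853,-0.296,0.28,0,0,0],[0.853,-0.296,0.28,0,0,0],[0.853,-0.296,0.28,0,0,0],[0.853,-0.296,0.28,0,0,0],[0.853,-0.296,0.28,0,0,0],[0.853,-0.296,0.28,0,0,0]]
  ],
  "grip": 0
}}

```text
clock: 1.1
eef_pos: [0.4347, -0.2706, 0.1265]
tool_rot: [0.99, 0.14, -0.0, -0.0]
ft_force: [0.4, -1.0, -0.3]
grip_width: 0.0854
```

Call:
{"method": "send_rows", "body": {
  "increments": [
    [[0,0,0,0,0,-0.9],[0,0,0,0,0,-0.9],[0,0,0,0,0,-0.9],[0,0,0,0,0,-0.9],[0,0,0,0,0,-0.9],[0,0,0,0,0,-0.86],[0,0,0,0,0,0]]
  ]
}}

```text
clock: 1.98
eef_pos: [0.4335, -0.2715, 0.1269]
tool_rot: [0.821, 0.571, -0.0, -0.0]
ft_force: [-0.0, 0.8, 0.8]
grip_width: 0.0853
```

```bash
cat >> h.py <<'E'
from scipy.spatial.transform import Rotation as R
def plan(o,xyz,yaw=None):
    "total tool-frame move in row units: shift first, then turn; yaw = tool x heading deg"
    r=R.from_quat(o["tool_rot"]);m=r.as_matrix()
    d=m.T@(np.array(xyz)-o["eef_pos"])/.05
    y0=np.degrees(np.arctan2(m[1,0],m[0,0]))
    t=None if yaw is None else (r.inv()*R.from_euler("z",yaw,degrees=True)*R.from_euler("x",180,degrees=True)).as_rotvec(degrees=True)/10
    print("pose",np.round(o["eef_pos"],4),"yaw",y0.round(2),"tilt",np.degrees(np.arccos(-m[2,2])).round(2),"shift",d.round(3),"turn",None if t is None else t.round(3))
def snap(n,f,crop=None,sc=1):
    from workcell import camera
    c=camera(n);im=c["color"][:,:,::-1]
    if crop: a,b,e,d=crop;im=im[b:d,a:e]
    cv2.imwrite("pics/"+f,cv2.resize(im,None,fx=sc,fy=sc,interpolation=cv2.INTER_CUBIC));return c
E
python3 - <<'E'
from workcell import *
from h import *
o=get_obs();print(o["clock"],np.degrees(o["joint_pos"]).round(1),o["grip_width"],o["ft_force"].round(2) if hasattr(o["ft_force"],'round') else o["ft_force"])
plan(o,[.434,-.272,.04],69.7)
c=snap("side","s1.png",(190,200,350,340),4)
np.savez("s1.npz",**c)
c=snap("top","t1.png",(380,180,500,290),5);np.savez("t1.npz",**c)
E
```

```text
1.975 [-32.1  19.6  -9.3  61.2  -0.   78.3] 0.08532862149386884 [-0.02  0.82  0.78]
pose [ 0.4335 -0.2715  0.1269] yaw 69.65 tilt 0.06 shift [-0.007  0.014  1.737] turn [-0.006 -0.001 -0.005]
```

View pics/s1.png

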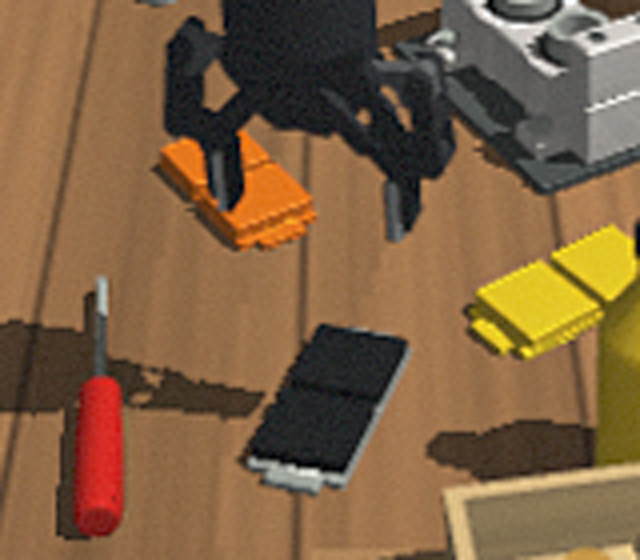

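View pics/t1.png

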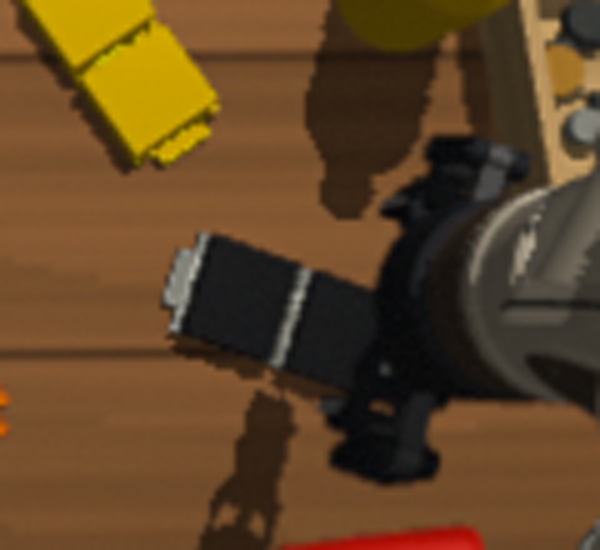

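```bash
python3 - <<'E'
from h import *
c=dict(np.load("s1.npz"));X=cloud(c)
for nm,(u0,u1,v0,v1) in dict(L=(238,254,232,256),R=(282,296,240,264)).items():
    s=X[v0:v1,u0:u1].reshape(-1,3);s=s[(s[:,2]>.06)&(np.hypot(s[:,0]-.434,s[:,1]+.272)<.08)]
    i=np.argsort(s[:,2])[:6];print(nm,s[i].mean(0).round(4),s[:,2].min().round(4))
E
```

```text
L [ 0.3897 -0.2562  0.1328] 0.1306
R [ 0.473  -0.2945  0.1334] 0.1287
```

Call:
{"method": "send_rows", "body": {
  "increments": [
    [[0,0,0.5,0,0,0],[0,0,0.5,0,0,0],[0,0,0.5,0,0,0],[0,0,0.4,0,0,0],[0,0,0.3,0,0,0],[0,0,0.2,0,0,0],[0,0,0,0,0,0],[0,0,0,0,0,0]]
  ]
}}

```text
clock: 3.08
eef_pos: [0.4344, -0.272, 0.0079]
tool_rot: [0.82, 0.572, 0.0, 0.001]
ft_force: [-0.1, -0.3, 0.5]
grip_width: 0.0854
```

Call:
{"method": "send_rows", "body": {
  "increments": [
    [[0,0,0,0,0,0],[0,0,0,0,0,0],[0,0,0,0,0,0],[0,0,0,0,0,0],[0,0,0,0,0,0],[0,0,0,0,0,0],[0,0,0,0,0,0],[0,0,0,0,0,0]]
  ],
  "grip": 1
}}

```text
clock: 4.08
eef_pos: [0.4345, -0.2721, 0.0084]
tool_rot: [0.82, 0.572, 0.0, 0.001]
ft_force: [-0.4, 0.6, 5.3]
grip_width: 0.0521
```

Call:
{"method": "send_rows", "body": {
  "increments": [
    [[0,0,-0.2,0,0,0],[0,0,-0.4,0,0,0],[0,0,-0.5,0,0,0],[0,0,-0.6,0,0,0],[0,0,-0.6,0,0,0],[0,0,-0.5,0,0,0],[0,0,-0.4,0,0,0],[0,0,0,0,0,0]]
  ]
}}

```text
clock: 5.08
eef_pos: [0.4347, -0.2722, 0.1689]
tool_rot: [0.82, 0.572, 0.001, 0.002]
ft_force: [-0.3, -0.8, -2.4]
grip_width: 0.0521
```

```bash
python3 - <<'E'
from workcell import *
from h import *
o=get_obs();print(o["grip_width"],np.round(o["ft_force"],2))
plan(o,[.5805,.0335,.16],116.8)
c=snap("side","s2.png",(190,150,350,290),4)
np.savez("s2.npz",**c)
E
```

```text
0.05212518938245639 [-0.27 -0.83 -2.4 ]
pose [ 0.4347 -0.2722  0.1689] yaw 69.74 tilt 0.2 shift [6.745 0.619 0.176] turn [ 0.017  0.012 -4.706]
```

View pics/s2.png

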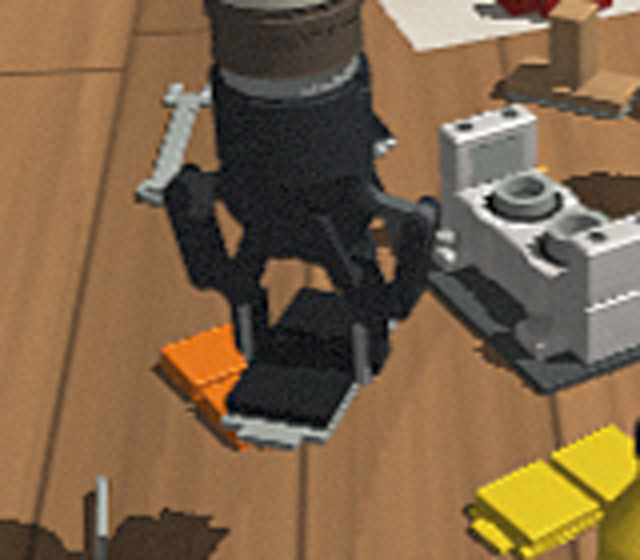

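Call:
{"method": "send_rows", "body": {
  "increments": [
    [[0.6,0.06,0,0,0,0],[0.88,0.08,0,0,0,0],[0.88,0.08,0,0,0,0],[0.88,0.08,0,0,0,0],[0.88,0.08,0,0,0,0],[0.88,0.08,0,0,0,0],[0.88,0.08,0,0,0,0],[0.86,0.08,0,0,0,0]]
  ]
}}

```text
clock: 6.12
eef_pos: [0.579, 0.0351, 0.1653]
tool_rot: [0.82, 0.572, -0.001, -0.001]
ft_force: [0.6, -0.2, -2.2]
grip_width: 0.0524
```

Call:
{"method": "send_rows", "body": {
  "increments": [
    [[0,0,0,0,0,-0.8],[0,0,0,0,0,-0.8],[0,0,0,0,0,-0.8],[0,0,0,0,0,-0.8],[0,0,0,0,0,-0.8],[0,0,0,0,0,-0.71],[0,0,0,0,0,0],[0,0,0,0,0,0]]
  ]
}}

```text
clock: 7.12
eef_pos: [0.579, 0.0337, 0.1663]
tool_rot: [0.524, 0.851, -0.001, -0.001]
ft_force: [0.1, 1.0, -2.5]
grip_width: 0.0522
```

```bash
python3 - <<'E'
from workcell import *
from h import *
o=get_obs();print(o["clock"],o["grip_width"],np.round(o["ft_force"],2))
plan(o,[.5804,.0327,.1],116.8)
c=snap("side","s3.png",(250,110,410,250),4);np.savez("s3.npz",**c)
c=snap("top","t3.png",(250,120,390,245),5);np.savez("t3.npz",**c)
E
```

```text
7.125 0.0522307701422565 [ 0.12  0.97 -2.55]
pose [0.579  0.0337 0.1663] yaw 116.75 tilt 0.11 shift [-0.032  0.018  1.326] turn [-0.01  -0.004 -0.005]
```

View pics/s3.png

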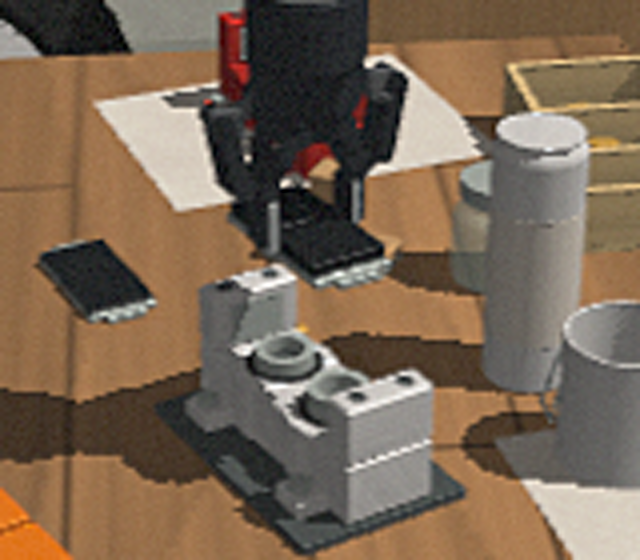

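View pics/t3.png

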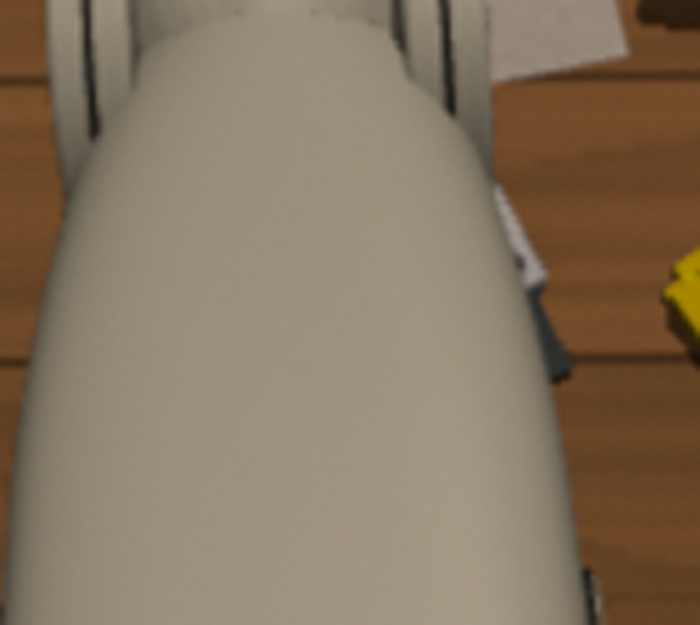

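```bash
python3 - <<'E'
from h import *
c=dict(np.load("s3.npz"));X=cloud(c).reshape(-1,3);col=c["color"].reshape(-1,3).astype(int)
cc=np.array([.5775,.0313]);th=np.radians(116.9);d=np.array([np.cos(th),np.sin(th)]);n=np.array([-d[1],d[0]])
q=X[:,:2]-cc;a=q@d;b=q@n
m=(X[:,2]>.164)&(X[:,2]<.185)&(abs(a)<.09)&(a<-.015)&(abs(b)<.06)
print(m.sum(),np.percentile(a[m],[0,2,98]).round(4),np.percentile(b[m],[1,99]).round(4),np.median(X[m,2]),rect(X[m,:2]))
m=(X[:,2]>.152)&(X[:,2]<.185)&(abs(a)<.09)&(a<-.015)&(abs(b)<.06);print(m.sum(),a[m].min())
E
```

```text
217 [-0.0624 -0.0564 -0.0162] [-0.0257  0.0285] 0.17166501800384748 ((0.5936, -0.0042), 46.8, 55.8, 25.9)
312 -0.06481018354473818
```

Call:
{"method": "send_rows", "body": {
  "increments": [
    [[0,0.02,0.3,0,0,0],[0,0,0.4,0,0,0],[0,0,0.4,0,0,0],[0,0,0.3,0,0,0],[0,0,0.2,0,0,0],[0,0,0.06,0,0,0],[0,0,0,0,0,0],[0,0,0,0,0,0]]
  ]
}}

```text
clock: 8.22
eef_pos: [0.5811, 0.0343, 0.0851]
tool_rot: [0.524, 0.852, 0.0, 0.001]
ft_force: [-1.0, -0.1, -2.7]
grip_width: 0.0523
```

Call:
{"method": "send_rows", "body": {
  "increments": [
    [[0,0,0.03,0,0,0],[0,0,0.03,0,0,0],[0,0,0,0,0,0]]
  ]
}}

```text
clock: 8.6
eef_pos: [0.5804, 0.0342, 0.0812]
tool_rot: [0.524, 0.852, -0.0, -0.0]
ft_force: [0.4, 0.5, -3.2]
grip_width: 0.0524
```

Call:
{"method": "send_rows", "body": {
  "increments": [
    [[0,0,0.03,0,0,0],[0,0,0,0,0,0]]
  ]
}}

```text
clock: 8.85
eef_pos: [0.5804, 0.0342, 0.0796]
tool_rot: [0.524, 0.852, -0.0, -0.0]
ft_force: [0.0, -0.3, -3.0]
grip_width: 0.0522
```

```bash
python3 - <<'E'
from workcell import *
from h import *
o=get_obs();print(o["eef_pos"],np.round(o["ft_force"],2))
c=snap("side","s4.png",(260,140,400,260),5);np.savez("s4.npz",**c)
E
```

```text
[0.58035166 0.03424077 0.07962085] [ 0.04 -0.3  -3.01]
```

View pics/s4.png

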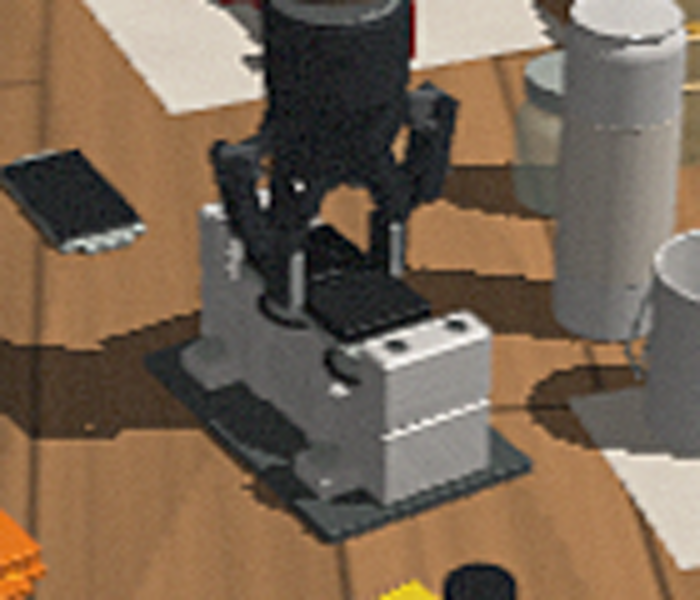

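Call:
{"method": "send_rows", "body": {
  "increments": [
    [[0,0,0.03,0,0,0],[0,0,0,0,0,0]]
  ]
}}

```text
clock: 9.15
eef_pos: [0.5807, 0.0342, 0.0786]
tool_rot: [0.524, 0.852, 0.0, 0.0]
ft_force: [-1.2, 0.9, -0.3]
grip_width: 0.0519
```

Call:
{"method": "send_rows", "body": {
  "increments": [
    [[0,0,0.02,0,0,0],[0,0,0,0,0,0]]
  ]
}}

```text
clock: 9.4
eef_pos: [0.5807, 0.0343, 0.0776]
tool_rot: [0.524, 0.852, 0.0, 0.0]
ft_force: [-2.2, 0.8, 1.2]
grip_width: 0.0522
```

Call:
{"method": "send_rows", "body": {
  "increments": [
    [[0,0,0,0,0,0],[0,0,0,0,0,0],[0,0,0,0,0,0],[0,0,0,0,0,0],[0,0,0,0,0,0],[0,0,0,0,0,0],[0,0,0,0,0,0],[0,0,0,0,0,0]]
  ],
  "grip": 0
}}

```text
clock: 10.4
eef_pos: [0.5805, 0.0342, 0.0773]
tool_rot: [0.524, 0.852, 0.0, -0.0]
ft_force: [-0.1, -0.3, 1.3]
grip_width: 0.0851
```

Call:
{"method": "send_rows", "body": {
  "increments": [
    [[0,0,-0.2,0,0,0],[0,0,-0.4,0,0,0],[0,0,-0.5,0,0,0],[0,0,-0.5,0,0,0],[0,0,-0.5,0,0,0],[0,0,-0.3,0,0,0],[0,0,0,0,0,0]]
  ]
}}

```text
clock: 11.28
eef_pos: [0.5814, 0.0343, 0.1989]
tool_rot: [0.524, 0.852, 0.001, 0.001]
ft_force: [-0.3, -0.7, -0.5]
grip_width: 0.0855
```

```bash
python3 - <<'E'
from workcell import *
from h import *
o=get_obs();print(o["clock"],o["grip_width"],np.round(o["ft_force"],2))
plan(o,[.623,.3115,.15],-118.3)
c=snap("side","s5.png",(260,140,400,260),5);np.savez("s5.npz",**c)
E
```

```text
11.275 0.08546639196572926 [-0.29 -0.75 -0.51]
pose [0.5814 0.0343 0.1989] yaw 116.85 tilt 0.18 shift [4.572 3.244 0.981] turn [ 2.0000e-03  2.2000e-02 -1.2485e+01]
```

View pics/s5.png

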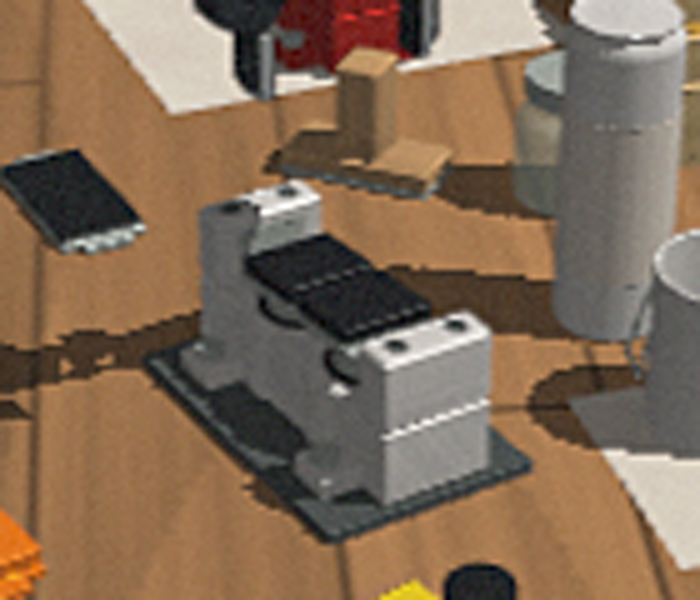

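Call:
{"method": "send_rows", "body": {
  "increments": [
    [[0.57,0.405,0.06,0,0,0],[0.57,0.405,0.06,0,0,0],[0.57,0.405,0.06,0,0,0],[0.57,0.405,0.1,0,0,0],[0.57,0.405,0.1,0,0,0],[0.57,0.405,0.1,0,0,0],[0.57,0.405,0.1,0,0,0],[0.57,0.405,0.1,0,0,0]]
  ]
}}

```text
clock: 12.32
eef_pos: [0.6214, 0.3115, 0.1611]
tool_rot: [0.524, 0.852, -0.001, -0.001]
ft_force: [-0.1, -0.3, -0.5]
grip_width: 0.0851
```

Call:
{"method": "send_rows", "body": {
  "increments": [
    [[0,0,0,0,0,0.9],[0,0,0,0,0,0.9],[0,0,0,0,0,0.9],[0,0,0,0,0,0.9],[0,0,0,0,0,0.9],[0,0,0,0,0,0.9],[0,0,0,0,0,0.11],[0,0,0,0,0,0]]
  ]
}}

```text
clock: 13.32
eef_pos: [0.6217, 0.3106, 0.1622]
tool_rot: [0.858, 0.514, -0.001, -0.0]
ft_force: [0.0, -0.2, -0.4]
grip_width: 0.0854
```

```bash
python3 - <<'E'
from workcell import *
from h import *
o=get_obs();print(o["clock"],np.degrees(o["joint_pos"]).round(0),np.round(o["ft_force"],2))
plan(o,[.623,.3115,.035],61.7)
c=snap("side","s6.png",(280,70,410,200),5);np.savez("s6.npz",**c)
c=snap("top","t6.png",(170,110,390,245),3.5);np.savez("t6.npz",**c)
E
```

```text
13.325 [ 27.  39.  28.  79.   0. 145.] [ 0.01 -0.19 -0.38]
pose [0.6217 0.3106 0.1622] yaw 61.85 tilt 0.1 shift [0.032 0.017 2.544] turn [-0.006  0.008  0.015]
```

View pics/s6.png

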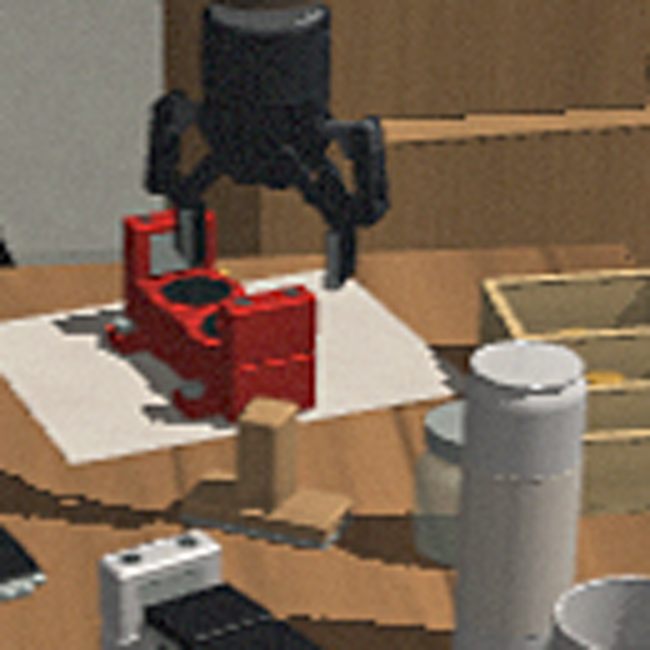

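View pics/t6.png

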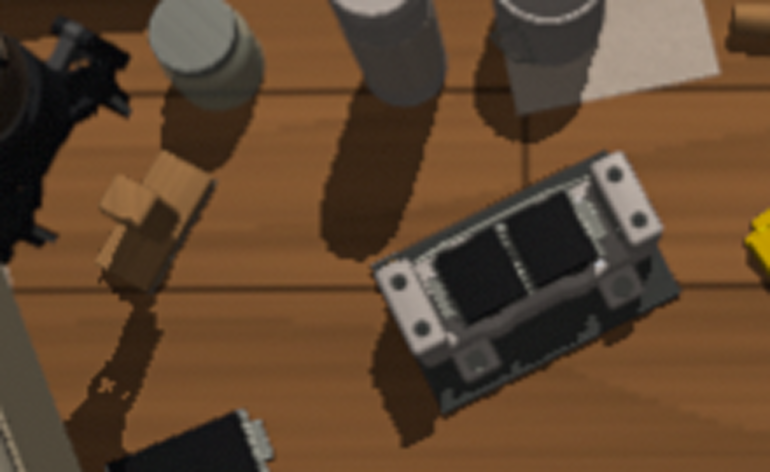

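Call:
{"method": "send_rows", "body": {
  "increments": [
    [[0.03,0.02,0.3,0,0,0],[0,0,0.5,0,0,0],[0,0,0.5,0,0,0],[0,0,0.5,0,0,0],[0,0,0.4,0,0,0],[0,0,0.3,0,0,0],[0,0,0.1,0,0,0],[0,0,0,0,0,0]]
  ]
}}

```text
clock: 14.42
eef_pos: [0.6237, 0.3117, 0.0332]
tool_rot: [0.858, 0.513, -0.0, -0.0]
ft_force: [-1.0, 0.2, -0.3]
grip_width: 0.0852
```

Call:
{"method": "send_rows", "body": {
  "increments": [
    [[0,0,0,0,0,0],[0,0,0,0,0,0],[0,0,0,0,0,0],[0,0,0,0,0,0],[0,0,0,0,0,0],[0,0,0,0,0,0],[0,0,0,0,0,0],[0,0,0,0,0,0]]
  ],
  "grip": 1
}}

```text
clock: 15.42
eef_pos: [0.6241, 0.312, 0.0341]
tool_rot: [0.858, 0.513, 0.001, -0.0]
ft_force: [-0.6, 1.4, 5.4]
grip_width: 0.0293
```

```bash
python3 - <<'E'
from h import *
c=dict(np.load("t6.npz"));X=cloud(c).reshape(-1,3);col=c["color"].reshape(-1,3).astype(int)
q=X[:,:2]-[.582,.0338];r=np.hypot(*q.T)
m=(r<.075)&(X[:,2]>.078)&(col.max(1)<60)
print(m.sum(),rect(X[m,:2]))
A=np.c_[X[m,:2]-X[m,:2].mean(0),np.ones(m.sum())];print(np.linalg.lstsq(A,X[m,2],rcond=None)[0])
m=(r<.115)&(X[:,2]>.09)&(col.min(1)>90);print(rect(X[m,:2]))
E
```

```text
869 ((0.5853, 0.0276), 53.7, 124.8, 116.9)
[ 0.02745336 -0.04716418  0.08357887]
((0.5824, 0.0338), 64.0, 189.5, 116.7)
```

Call:
{"method": "send_rows", "body": {
  "increments": [
    [[0,0,-0.2,0,0,0],[0,0,-0.4,0,0,0],[0,0,-0.5,0,0,0],[0,0,-0.6,0,0,0],[0,0,-0.5,0,0,0],[0,0,-0.4,0,0,0],[0,0,0,0,0,0]]
  ]
}}

```text
clock: 16.3
eef_pos: [0.6243, 0.3118, 0.1645]
tool_rot: [0.858, 0.513, 0.001, 0.0]
ft_force: [0.7, -0.2, -3.6]
grip_width: 0.0293
```

```bash
python3 - <<'E'
from workcell import *
from h import *
c=dict(np.load("t6.npz"));X=cloud(c).reshape(-1,3);col=c["color"].reshape(-1,3).astype(int)
th=np.radians(116.8);d=np.array([np.cos(th),np.sin(th)]);n=np.array([-d[1],d[0]])
q=X[:,:2]-[.5822,.0338];a=q@d;b=q@n
pl=.08357+ (X[:,:2]-[.585,.028])@[.0275,-.0472]
m=(abs(a)<.069)&(abs(b)<.05)&(col.max(1)<70)&(abs(X[:,2]-pl)<.004)
print(m.sum(),np.percentile(a[m],[0,1,5,95,99,100]).round(4),np.percentile(b[m],[0,1,5,95,99,100]).round(4))
o=get_obs();print(o["clock"],o["grip_width"],np.round(o["ft_force"],2))
plan(o,[.5815,.0338,.16],26.8)
c=snap("side","s7.png",(280,70,410,200),5);np.savez("s7.npz",**c)
E
```

```text
863 [-0.0689 -0.0468 -0.0428  0.0509  0.0547  0.0555] [-0.0268 -0.0257 -0.0233  0.0249  0.0266  0.027 ]
16.3 0.029259015619747693 [ 0.73 -0.16 -3.62]
pose [0.6243 0.3118 0.1645] yaw 61.74 tilt 0.12 shift [-5.303  1.879  0.084] turn [ 0.005 -0.011  3.494]
```

View pics/s7.png

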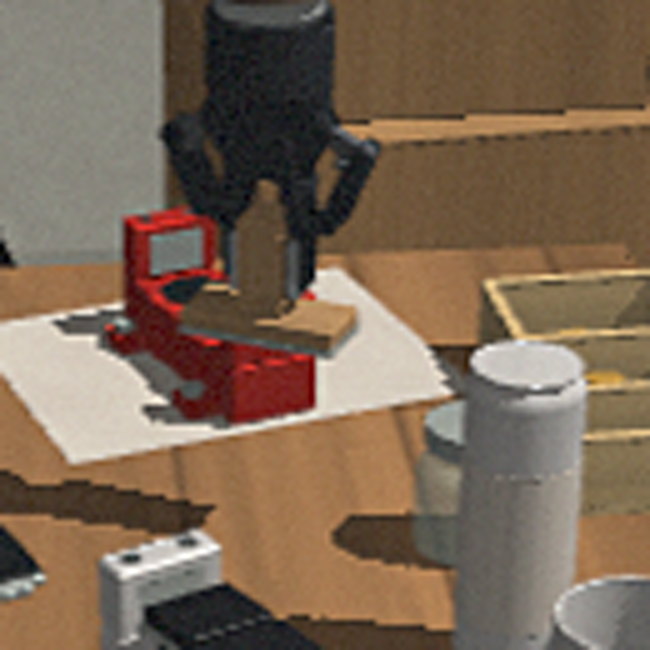

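Call:
{"method": "send_rows", "body": {
  "increments": [
    [[-0.6,0.22,0,0,0,0],[-0.7,0.24,0,0,0,0],[-0.7,0.24,0,0,0,0],[-0.7,0.24,0,0,0,0],[-0.7,0.24,0,0,0,0],[-0.7,0.24,0,0,0,0],[-0.7,0.24,0,0,0,0],[-0.5,0.23,0,0,0,0]]
  ]
}}

```text
clock: 17.35
eef_pos: [0.5795, 0.0318, 0.1612]
tool_rot: [0.859, 0.513, -0.002, -0.001]
ft_force: [0.8, 0.7, -3.7]
grip_width: 0.0297
```

Call:
{"method": "send_rows", "body": {
  "increments": [
    [[0,0,0,0,0,0.8],[0,0,0,0,0,0.8],[0,0,0,0,0,0.8],[0,0,0,0,0,0.8],[0,0,0,0,0,0.3],[0,0,0,0,0,0],[0,0,0,0,0,0]]
  ]
}}

```text
clock: 18.23
eef_pos: [0.5807, 0.0334, 0.1622]
tool_rot: [0.973, 0.232, -0.001, -0.0]
ft_force: [-0.2, 0.2, -3.1]
grip_width: 0.0291
```

```bash
python3 - <<'E'
from workcell import *
from h import *
o=get_obs();print(o["clock"],np.degrees(o["joint_pos"]).round(0),np.round(o["ft_force"],2))
plan(o,[.5822,.0338,.13],26.8)
c=snap("side","s8.png",(260,110,400,240),5);np.savez("s8.npz",**c)
X=cloud(c).reshape(-1,3);col=c["color"].reshape(-1,3).astype(int)
m=(col[:,0]-col[:,2]>25)&(X[:,2]>.13)&(X[:,2]<.158)&(np.hypot(X[:,0]-.58,X[:,1]-.033)<.08)
print("foot",m.sum(),rect(X[m,:2]),X[m,2].max())
E
```

```text
18.225 [  3.  25.   5.  70.  -0. 157.] [-0.23  0.21 -3.08]
pose [0.5807 0.0334 0.1622] yaw 26.79 tilt 0.12 shift [0.031 0.007 0.644] turn [-0.005  0.011 -0.001]
foot 340 ((0.577, 0.0296), 47.1, 101.8, 117.6) 0.15796491089409148
```

View pics/s8.png

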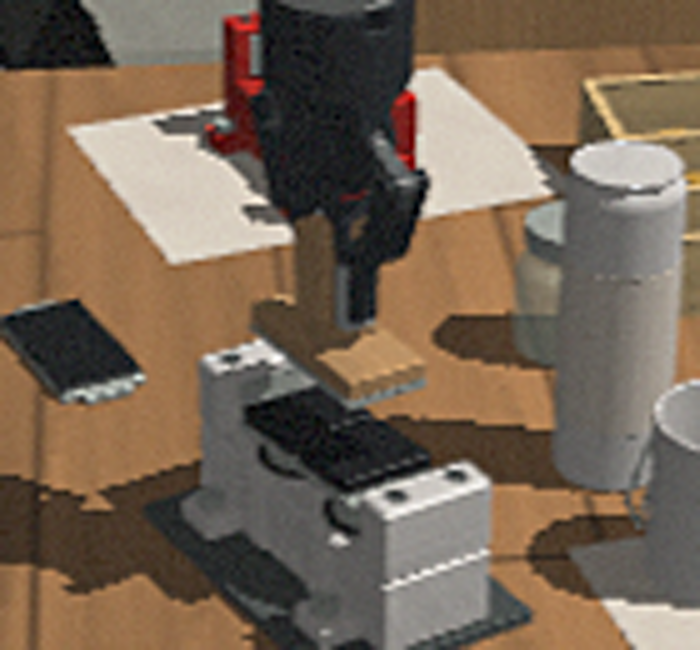

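Call:
{"method": "send_rows", "body": {
  "increments": [
    [[0.02,0.01,0.2,0,0,0],[0,0,0.2,0,0,0],[0,0,0.2,0,0,0],[0,0,0.1,0,0,0],[0,0,0,0,0,0],[0,0,0,0,0,0]]
  ]
}}

```text
clock: 19.02
eef_pos: [0.5829, 0.0335, 0.1286]
tool_rot: [0.973, 0.231, 0.0, 0.0]
ft_force: [0.3, 0.2, -3.7]
grip_width: 0.0293
```

Call:
{"method": "send_rows", "body": {
  "increments": [
    [[0,0,0.04,0,0,0],[0,0,0.04,0,0,0],[0,0,0.04,0,0,0],[0,0,0.04,0,0,0],[0,0,0,0,0,0]]
  ]
}}

```text
clock: 19.65
eef_pos: [0.5827, 0.0334, 0.1204]
tool_rot: [0.973, 0.231, 0.0, 0.0]
ft_force: [0.5, -0.2, -1.4]
grip_width: 0.0297
```

Call:
{"method": "send_rows", "body": {
  "increments": [
    [[0,0,0.03,0,0,0],[0,0,0.03,0,0,0],[0,0,0.03,0,0,0],[0,0,0,0,0,0]]
  ]
}}

```text
clock: 20.15
eef_pos: [0.5827, 0.0335, 0.1157]
tool_rot: [0.973, 0.231, 0.0, -0.0]
ft_force: [0.3, -0.7, -2.7]
grip_width: 0.0293
```

```bash
python3 - <<'E'
from workcell import *
from h import *
o=get_obs();print(o["eef_pos"],np.round(o["ft_force"],2),np.round(o["ft_torque"],2))
c=snap("side","s9.png",(260,110,400,240),5);np.savez("s9.npz",**c)
E
```

```text
[0.58266321 0.03353199 0.11571646] [ 0.27 -0.69 -2.68] [-0.17 -0.1   0.01]
```

View pics/s9.png

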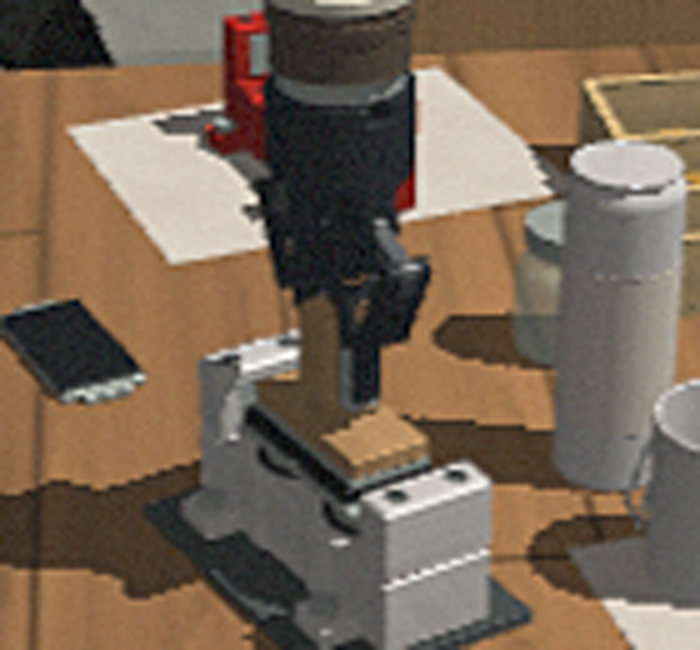

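Call:
{"method": "send_rows", "body": {
  "increments": [
    [[0,0,0.03,0,0,0],[0,0,0.03,0,0,0],[0,0,0.03,0,0,0],[0,0,0,0,0,0]]
  ]
}}

```text
clock: 20.7
eef_pos: [0.5827, 0.0335, 0.1117]
tool_rot: [0.973, 0.231, 0.0, 0.0]
ft_force: [-1.2, -1.5, 4.7]
grip_width: 0.0295
```

Call:
{"method": "send_rows", "body": {
  "increments": [
    [[0,0,0.03,0,0,0],[0,0,0.03,0,0,0],[0,0,0,0,0,0]]
  ]
}}

```text
clock: 21.08
eef_pos: [0.5828, 0.0335, 0.1085]
tool_rot: [0.973, 0.231, 0.0, 0.0]
ft_force: [-0.6, -0.2, 5.1]
grip_width: 0.0296
```

Call:
{"method": "send_rows", "body": {
  "increments": [
    [[0,0,0.03,0,0,0],[0,0,0,0,0,0]]
  ]
}}

```text
clock: 21.32
eef_pos: [0.5827, 0.0335, 0.1071]
tool_rot: [0.973, 0.231, 0.0, 0.0]
ft_force: [0.1, -1.4, 5.4]
grip_width: 0.0293
```

Call:
{"method": "send_rows", "body": {
  "increments": [
    [[0,0,0.02,0,0,0],[0,0,0.02,0,0,0],[0,0,0,0,0,0]]
  ]
}}

```text
clock: 21.7
eef_pos: [0.5828, 0.0335, 0.106]
tool_rot: [0.973, 0.231, 0.001, 0.0]
ft_force: [-3.9, -1.9, 10.4]
grip_width: 0.0294
```

Call:
{"method": "send_rows", "body": {
  "increments": [
    [[0,0,0.02,0,0,0],[0,0,0,0,0,0]]
  ]
}}

```text
clock: 21.95
eef_pos: [0.5829, 0.0335, 0.106]
tool_rot: [0.973, 0.231, 0.001, 0.0]
ft_force: [-4.3, -0.5, 14.0]
grip_width: 0.0293
```

Call:
{"method": "send_rows", "body": {
  "increments": [
    [[0,0,0.02,0,0,0],[0,0,0.02,0,0,0],[0,0,0.02,0,0,0],[0,0,0,0,0,0],[0,0,0,0,0,0],[0,0,0,0,0,0],[0,0,0,0,0,0],[0,0,0,0,0,0]]
  ]
}}

```text
clock: 22.95
eef_pos: [0.583, 0.0335, 0.1059]
tool_rot: [0.973, 0.231, 0.002, 0.0]
ft_force: [-9.0, -1.3, 28.6]
grip_width: 0.0294
```

```bash
python3 - <<'E'
from workcell import *
from h import *
o=get_obs();print(np.round(o["ft_force"],2),np.round(o["ft_torque"],2))
plan(o,[.5822,.0338,.13],26.8)
c=snap("side","s10.png",(260,110,400,240),5);np.savez("s10.npz",**c)
E
```

```text
[-9.04 -1.25 28.63] [-0.28  2.52 -0.04]
pose [0.583  0.0335 0.1059] yaw 26.75 tilt 0.22 shift [-0.01  -0.011 -0.483] turn [ 0.007 -0.021 -0.005]
```

View pics/s10.png

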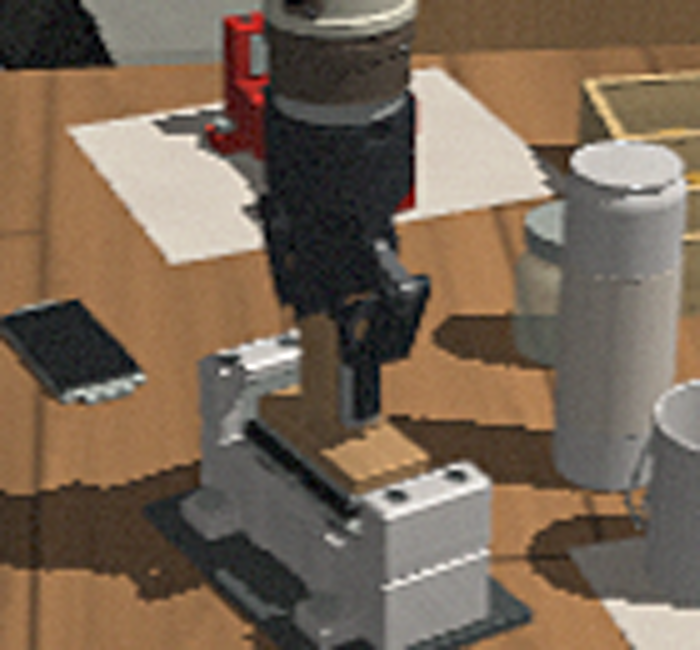

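```bash
python3 - <<'E'
from h import *
c=dict(np.load("s10.npz"));X=cloud(c);col=c["color"].astype(int)
m=(col[...,0]-col[...,2]>30)&(np.hypot(X[...,0]-.5775,X[...,1]-.031)<.065)&(X[...,2]>.075)&(X[...,2]<.098)
s=X[m];th=np.radians(117);d=np.array([np.cos(th),np.sin(th)]);n=np.array([-d[1],d[0]])
q=s[:,:2]-[.5775,.0313];a=q@d;b=q@n;k=abs(b)<.02
sel=np.c_[a,b,np.ones(len(a))][k&(abs(a)<.046)];z=s[k&(abs(a)<.046),2]
print(len(z),np.linalg.lstsq(sel,z,rcond=None)[0].round(4),[np.median(z[sel[:,0]*g>.02]).round(4) for g in(1,-1)],rect(s[:,:2]))
m=(np.hypot(X[...,0]-.5775,X[...,1]-.031)<.12)&(X[...,2]>.085)&(col.min(2)>150)
s=X[m];q=(s[:,:2]-[.5775,.0313])@d
for g in(1,-1):print("pillar",g,np.median(s[(q*g>.075),2]).round(4))
E
```

```text
190 [ 0.0212 -0.0219  0.0874] [np.float64(0.0865), np.float64(0.0866)] ((0.5796, 0.0307), 48.4, 103.4, 116.4)
pillar 1 0.0926
pillar -1 0.0924
```

Call:
{"method": "send_rows", "body": {
  "increments": [
    [[0,0,-0.1,0,0,0],[0,0,-0.1,0,0,0],[0,0,-0.2,0,0,0],[0,0,-0.3,0,0,0],[0,0,-0.3,0,0,0],[0,0,-0.3,0,0,0],[0,0,0,0,0,0]]
  ]
}}

```text
clock: 23.88
eef_pos: [0.584, 0.0336, 0.168]
tool_rot: [0.973, 0.231, 0.002, 0.0]
ft_force: [-0.6, 0.4, -2.7]
grip_width: 0.0294
```

```bash
python3 - <<'E'
from workcell import *
from h import *
o=get_obs();print(np.round(o["ft_force"],2))
plan(o,[.622,.311,.165],61.8)
c=snap("side","s11.png",(260,110,400,240),5);np.savez("s11.npz",**c)
X=cloud(c);col=c["color"].astype(int)
th=np.radians(117);d=np.array([np.cos(th),np.sin(th)]);n=np.array([-d[1],d[0]])
q=X[...,:2]-[.5775,.0313];a=q@d;b=q@n
m=(col.max(2)<70)&(abs(a)<.06)&(abs(b)<.03)&(X[...,2]>.062)&(X[...,2]<.085)
print(m.sum(),np.linalg.lstsq(np.c_[a[m],b[m],np.ones(m.sum())],X[m][:,2],rcond=None)[0].round(4),np.percentile(a[m],[1,99]),np.percentile(b[m],[1,99]))
E
```

```text
[-0.58  0.42 -2.67]
pose [0.584  0.0336 0.168 ] yaw 26.75 tilt 0.24 shift [ 3.176 -4.613  0.065] turn [ 0.016 -0.019 -3.505]
420 [-0.0019 -0.0363  0.07  ] [-0.04743329  0.05254826] [-0.02599219  0.02746061]
```

View pics/s11.png

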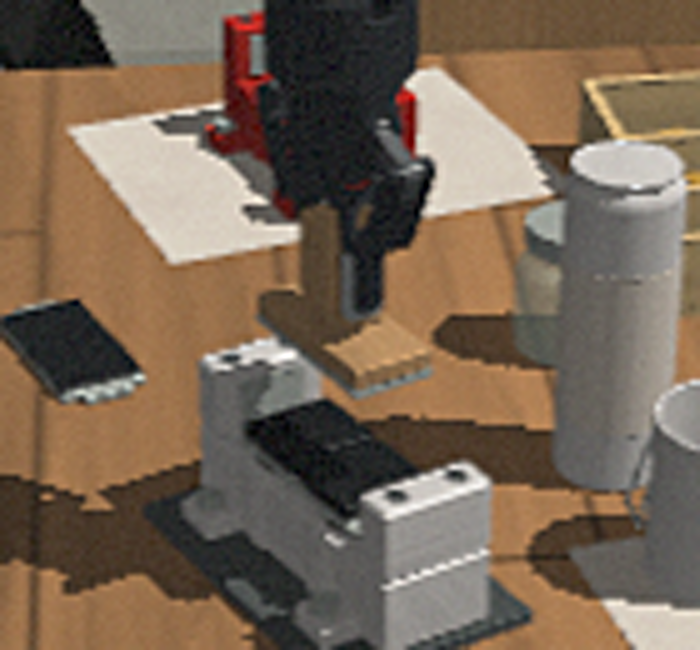

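Call:
{"method": "send_rows", "body": {
  "increments": [
    [[0.3,-0.5,0,0,0,0],[0.42,-0.6,0,0,0,0],[0.42,-0.6,0,0,0,0],[0.42,-0.6,0,0,0,0],[0.42,-0.6,0,0,0,0],[0.42,-0.6,0,0,0,0],[0.42,-0.6,0,0,0,0],[0.36,-0.51,0,0,0,0]]
  ]
}}

```text
clock: 24.92
eef_pos: [0.6203, 0.3121, 0.1645]
tool_rot: [0.973, 0.232, -0.001, 0.0]
ft_force: [-0.0, 0.0, -3.1]
grip_width: 0.0291
```

Call:
{"method": "send_rows", "body": {
  "increments": [
    [[0,0,0,0,0,-0.8],[0,0,0,0,0,-0.8],[0,0,0,0,0,-0.8],[0,0,0,0,0,-0.8],[0,0,0,0,0,-0.3],[0,0,0,0,0,0],[0,0,0,0,0,0]]
  ]
}}

```text
clock: 25.8
eef_pos: [0.6206, 0.3107, 0.1651]
tool_rot: [0.859, 0.513, -0.001, -0.0]
ft_force: [-0.6, 0.1, -3.9]
grip_width: 0.029
```

```bash
python3 - <<'E'
from workcell import *
from h import *
o=get_obs();print(np.round(o["ft_force"],2))
plan(o,[.6235,.3115,.037],61.8)
c=snap("top","t12.png",(170,110,390,245),3.5);np.savez("t12.npz",**c)
X=cloud(c);col=c["color"].astype(int)
th=np.radians(116.8);d=np.array([np.cos(th),np.sin(th)]);n=np.array([-d[1],d[0]])
q=X[...,:2]-[.5822,.0338];a=q@d;b=q@n
m=(col.max(2)<70)&(abs(a)<.065)&(abs(b)<.035)&(abs(X[...,2]-.072)<.005)
print(m.sum(),np.percentile(a[m],[1,99]).round(4),np.percentile(b[m],[1,99]).round(4))
m&=(abs(b)<.024)&(abs(a-.003)<.048)
print(m.sum(),np.linalg.lstsq(np.c_[a[m],b[m],np.ones(m.sum())],X[m][:,2],rcond=None)[0].round(4))
E
```

```text
[-0.64  0.09 -3.94]
pose [0.6206 0.3107 0.1651] yaw 61.7 tilt 0.07 shift [0.044 0.046 2.562] turn [-0.004  0.006 -0.01 ]
821 [-0.047  0.054] [-0.0246  0.0267]
699 [ 0.001  -0.002   0.0714]
```

View pics/t12.png

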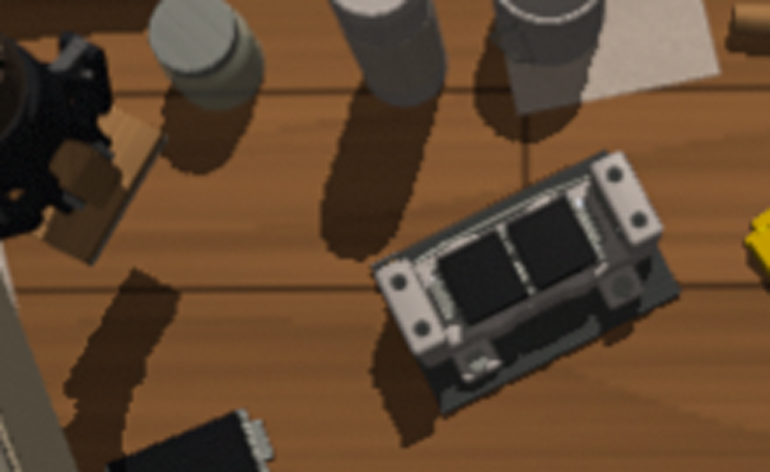

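Call:
{"method": "send_rows", "body": {
  "increments": [
    [[0.02,0.02,0.4,0,0,0],[0,0,0.5,0,0,0],[0,0,0.5,0,0,0],[0,0,0.5,0,0,0],[0,0,0.4,0,0,0],[0,0,0.2,0,0,0],[0,0,0.04,0,0,0],[0,0,0,0,0,0]]
  ]
}}

```text
clock: 26.85
eef_pos: [0.6228, 0.3116, 0.0397]
tool_rot: [0.858, 0.513, 0.001, 0.0]
ft_force: [-0.4, -0.4, -3.3]
grip_width: 0.0295
```

Call:
{"method": "send_rows", "body": {
  "increments": [
    [[0,0,0.02,0,0,0],[0,0,0.02,0,0,0],[0,0,0,0,0,0]]
  ]
}}

```text
clock: 27.22
eef_pos: [0.6222, 0.3113, 0.037]
tool_rot: [0.858, 0.513, 0.0, 0.0]
ft_force: [-0.2, 0.2, -3.2]
grip_width: 0.0294
```

Call:
{"method": "send_rows", "body": {
  "increments": [
    [[0,0,0.03,0,0,0],[0,0,0.02,0,0,0],[0,0,0,0,0,0]]
  ]
}}

```text
clock: 27.6
eef_pos: [0.6222, 0.3113, 0.0342]
tool_rot: [0.858, 0.513, -0.0, -0.0]
ft_force: [-0.5, 0.1, -3.8]
grip_width: 0.0296
```

Call:
{"method": "send_rows", "body": {
  "increments": [
    [[0,0,0.02,0,0,0],[0,0,0,0,0,0]]
  ]
}}

```text
clock: 27.85
eef_pos: [0.6222, 0.3113, 0.0341]
tool_rot: [0.858, 0.513, 0.0, 0.0]
ft_force: [-1.2, -1.1, 3.0]
grip_width: 0.0293
```

Contact with the bench. I release and raise clear.

Call:
{"method": "send_rows", "body": {
  "increments": [
    [[0,0,0,0,0,0],[0,0,0,0,0,0],[0,0,0,0,0,0],[0,0,0,0,0,0],[0,0,0,0,0,0],[0,0,0,0,0,0],[0,0,0,0,0,0],[0,0,0,0,0,0]]
  ],
  "grip": 0
}}

```text
clock: 28.85
eef_pos: [0.6222, 0.3113, 0.0333]
tool_rot: [0.858, 0.513, 0.0, -0.0]
ft_force: [-0.5, -0.7, -0.5]
grip_width: 0.0854
```

Call:
{"method": "send_rows", "body": {
  "increments": [
    [[0,0,-0.2,0,0,0],[0,0,-0.4,0,0,0],[0,0,-0.5,0,0,0],[0,0,-0.5,0,0,0],[0,0,-0.5,0,0,0],[0,0,-0.4,0,0,0],[0,0,0,0,0,0],[0,0,0,0,0,0]]
  ]
}}

```text
clock: 29.85
eef_pos: [0.6219, 0.3111, 0.1578]
tool_rot: [0.858, 0.513, -0.0, -0.0]
ft_force: [0.0, 0.0, -0.7]
grip_width: 0.0851
```

```bash
python3 - <<'E'
from workcell import *
from h import *
o=get_obs();print(o["clock"],o["eef_pos"],np.round(o["ft_force"],2),o["grip_width"])
c=snap("side","s13.png",(220,90,420,270),3.9)
c=snap("top","t13.png",(170,110,390,275),3.5)
X=cloud(c);col=c["color"].astype(int)
th=np.radians(116.8);d=np.array([np.cos(th),np.sin(th)]);n=np.array([-d[1],d[0]])
q=X[...,:2]-[.5822,.0338];a=q@d;b=q@n
m=(col.max(2)<70)&(abs(b)<.024)&(abs(a-.003)<.048)&(abs(X[...,2]-.072)<.005)
print(m.sum(),rect(X[m][:,:2]),np.linalg.lstsq(np.c_[a[m],b[m],np.ones(m.sum())],X[m][:,2],rcond=None)[0].round(4))
w=X.reshape(-1,3);k=(np.hypot(w[:,0]-.623,w[:,1]-.311)<.07)
for z0,z1 in((.0115,.025),(.07,.09)):
    s=w[k&(w[:,2]>z0)&(w[:,2]<z1)];print(len(s),rect(s[:,:2]),np.median(s[:,2]))
E
```

```text
29.85 [0.62188485 0.31112573 0.15778114] [ 0.03  0.01 -0.66] 0.08507253416366237
700 ((0.5809, 0.0366), 47.8, 95.9, 116.6) [0.0005 0.0054 0.0714]
485 ((0.6226, 0.3101), 48.5, 100.4, 152.2) 0.01559248499526078
179 ((0.6223, 0.3102), 30.5, 34.8, 58.5) 0.07729210249252483
```

View pics/s13.png

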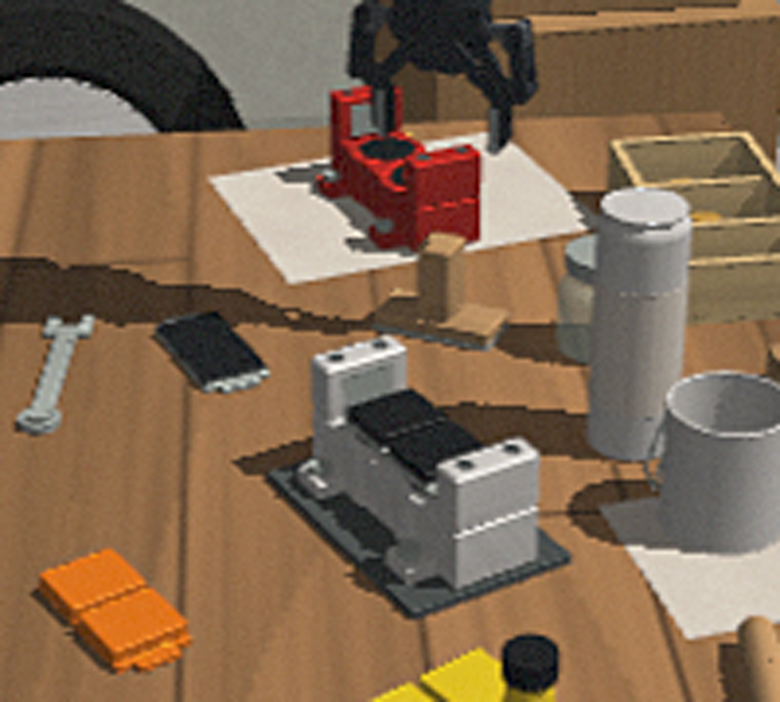

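View pics/t13.png

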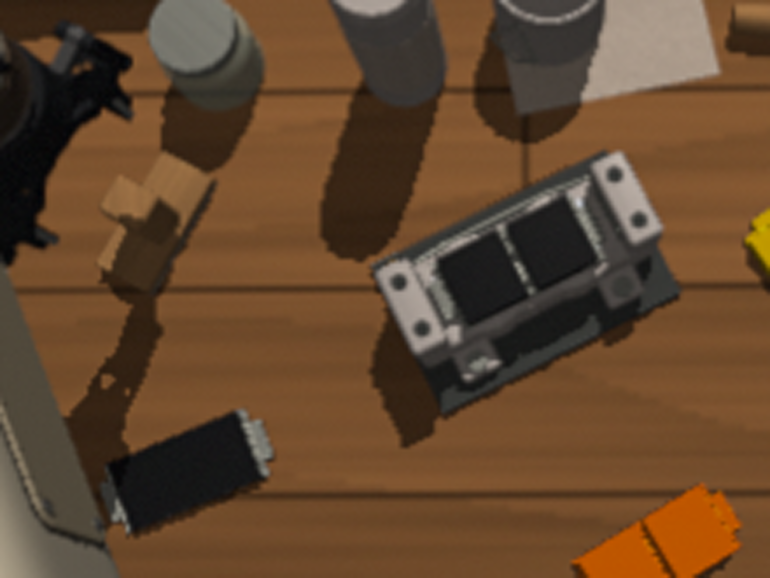

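The pad sits level between the pillars, with the pillars' tops clear of it. The block stands upright at its old place and the gripper is clear, so I hand in.

```bash
python3 -c "
from workcell import *
print(job_done())"
```

```text
the job is handed in; nothing more can be done
None
```

I laid the new pad lining-up on the two pistons and let go. I then pressed it down with the block to a hard stop, reading about 29 N at the wrist and held for roughly half a second. The block is back upright at its old spot, and I handed the job in at about 30 s; no verdict was reported.

**Pad:** In the last top view its lining top is at 71.4 mm (72 mm is fully home) and it is level to about 0.005 rad. It is turned less than 0.01 rad from the caliper. It sits about 3 to 4 mm off centre along the caliper, within the 12 mm allowed.

**Block and gripper:** The block's foot top is at 15.6 mm and its grip top at 77.3 mm, so it is standing flat on the bench. The gripper is open and clear of everything.

**Other objects:** Nothing else looked moved in the pictures; I did not measure their positions again.

**Disagreements:**
- The two cameras differed by about 4 mm in absolute position. They agreed to about 1.5 mm on the pad-to-caliper offset, so I worked from relative offsets.
- One side-view fit showed a 0.036 rad crosswise slope on the pad, probably from its edge pixels. The two later top-view fits gave 0.002 and 0.005 rad.
- At full press there was also a sideways force of about 9 N. The block stayed upright, and the sideways force was gone once I lifted it.

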